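# Shut the microcentrifuge and start the spin

## Robot

A 6-joint arm with a two-finger parallel gripper is mounted at the origin on the work surface. World frame = base frame: x ahead of the robot, y to its left, z up, the work surface at z = 0. Lengths are in mm, angles in rad, forces in N, time in s.
With the tool pointing down it reaches from about 325 to 1000 mm from the base axis. Payload 5.1 kg.
Tool frame: the origin (TCP) lies midway between the tips of the shut fingers; the grasp point (between the pads) lies 19 mm behind it; z points along the fingers, y is the line along which they close (so a half turn about z gives the same grasp; the last joint's range is limited). The gripper opens to 85 mm and grips with 20 to 120 N. Pads are 22 mm wide; open, the fingers measure 114 mm over their backs; the gripper's body (76 mm by 85 mm) begins 54 mm behind the grasp point. The pads swing forward as they close: fully open they stand 13 mm farther back than shut.
Start: joints at [1.182, 0.124, 1.65, -0, 1.367, -0.083], TCP at [195.707, 619.825, 231.322] pointing down, gripper open.
Joint ranges: [-2.61, 2.61], [-1.02, 2.33], [0.03, 2.71], [-1.35, 4.49], [0.32, 2.68], [-2.91, 2.91]. Speed limits (rad/s): [2.57, 2.57, 3.14, 3.14, 3.14, 3.14].

## Interface

Orientations are given as a 3x3 rotation matrix whose columns are the frame's x, y, z axes.
In Python, from bench import bot gives the robot as it stands.
- The arm moves only by the tool step_arm, never from a script. Its argument "increments" is a list of rows, each a list of 4 numbers: the shift along the world's x, y, z in m, then the turn about the world's z in rad. A call has 1 to 20 rows; each row shifts and turns the commanded pose from where the row before left it; what a row does not reach is not made up. A row lasts 1/10 s, in which the tool goes at most 50 mm and 8.59 degrees, less where a joint would pass 70% of its speed; a pose out of reach is approached as far as the arm can. A call with a gripper value outside its range is refused whole. "jaw" is the opening, from -1 (shut) to 1 (fully open), so that 0 is half open, set as the call begins (left out, the last holds). The fingers move at their own pace and stop on an object; the grip force is fixed at half the most. Time passes only in rows, so rows that do not move let the fingers close. It gives the time, the measured TCP pose, the force, the opening and the grip force at its end, in the units of the state.
- bot.observe(): the state, without advancing time (a new reading comes with each control period).
- bot.camera(name): name is "scene" or "top" or "wrist"; returns (picture, depth): 480x640x3 uint8, blue, green, red; 480x640 float32, mm along the optical axis (not along the pixel's ray), 0 where there is no reading.
- bot.camera_model(name): a dict with "intrinsics" (3x3 intrinsics, pixels), "rvec" (rotation vector, rad) and "tvec" (3), from world to camera coordinates, as OpenCV has them. Camera axes: x right, y down, z forward; pixel columns grow to the right and rows downward; lengths in mm; the calibration is good to about 2 mm. The wrist camera is an equidistant fisheye: a pixel r from the principal point sees the ray r / f radians off the axis. A picture is of the moment at which its call begins: read the wrist's pose just before it. camera_model takes no time and is no camera call; for the wrist camera it gives the pose at the moment of the call.
- bot.job_done(): hands the job in; it is judged then, once.
The state is a dict: "time_s": time; "joints": joint angles; "joint_velocities": joint speeds; "joint_torque": joint torques, N m; "eef_pos": TCP position; "tool_rot": TCP orientation; "contact_force": force on the tool from outside, world axes, zero at the start; "torque": the same for the moment, N m; "finger_gap": opening from 0.0 (shut) to 1.0 (fully open); "finger_force": force on a finger pad.
Only numpy, scipy, OpenCV 4.12 (cv2) and the standard library are available. Lean on these libraries where they do the work, as an engineer would, in place of code of your own. Each camera call takes 0.05 s, during which the arm holds its last target. There are 200 camera calls.

## Task

The tubes are loaded: push the open lid of the microcentrifuge down with the fingertips until it is fully shut, without slamming it, and then press the round START key at the right end of its control panel well down and let it come back up. Do not press START before the lid is shut, do not press the oblong OPEN key, do not lift the lid, and pick up or disturb nothing else on the bench.

Things in the scene. Friction and masses are not known exactly. Their poses are not given: they have to be found in the camera images.
- centrifuge: White bench microcentrifuge, 240 deep (x) x 226 wide (y) x 125 high shut, fixed. Origin: centre of its underside. x points from the front (panel) to the back (lid hinge), y to the left of a worker facing the panel. The control panel is the front 64 mm of the top, rising from z 80 at the front to z 100 (17 deg slope). Behind it the open bowl with rotor and tubes, rim at z 108.
- lid (a joint): Lid hinge, rad: 0 = fully shut (hard stop), grows as it opens, stop at 1.5; starts at 0.9 to 1.3. The hinge is stiff: the lid (0.3 to 0.55 kg) stays at any angle it is left at, never falls, has no spring; closing it takes 1 to 4 N square to the lid near its front edge.
- lid_hinge (a point): Mid-point of the hinge axis, 106 behind the centrifuge's origin, 117 above the bench; turns with the lid. Lid axes: x from front edge to hinge, y along the hinge (centrifuge y), z out of the outer (top) face. The lid is a flat white shell 16 thick (z -8 to +8), 210 wide, from x -4 to -162, with a clear pane 104 across at x -76, sunk 3 mm. Open, its outer face looks up and to the back.
- lid_edge (a point): Middle of the lid's front edge on its outer (top) face: lid x -162, z +8 from the hinge axis; lid axes. It moves with the lid and is 125 above the bench when shut. A finger lip 70 wide and 10 thick sticks out 12 further in front of it, its top 4 mm below the outer face.
- start_top (a point): Centre of the top face of the START key: plain grey, round, 24 mm across, standing 8 mm proud of the panel, at the right end (80 mm to the right of the middle, 88 mm in front of the origin). Its z axis is the panel's normal, out of the key. Moves with the key.
- start_key (a joint): Travel of the START key, m: 0 = up, 0.005 = fully in, along the panel's normal. Sprung: starts to move at 1 N, fully in at 5 N, and comes back up when let go. The press counts from 0.003.
- open_top (a point): Centre of the top face of the OPEN key, not to be pressed: oblong, 30 x 12 mm, 8 mm proud, at the left end of the panel (80 mm to the left of the middle).
- open_key (a joint): Travel of the OPEN key, m: 0 = up, sprung as START.
- tube_rack: Bystander: white rack with six capped blood tubes, 110 x 50 mm, 102 high, loose. Origin: centre of its underside. Stands beside the centrifuge.
- specimen_jar: Bystander: jar with a white screw cap, 60 mm across, 72 high, loose. Origin: centre of its underside. Stands beside the centrifuge.
- tip_box: Bystander: blue pipette-tip box with a clear cover, 84 x 122 mm, 74 high, loose. Origin: centre of its underside. Stands beside the centrifuge.

How it is judged:
By the outcome, as a careful person would: the job done as asked, in the order asked, and still so for the second after the job is handed in, with the robot touching nothing.
It also fails if it takes over 48 s, if anything falls off the work surface, if the arm or the gripper's body presses on something with over 40 N, if the wrist force passes 120 N, or if a joint passes its speed limit or range.

## Working session

There is one attempt and no reset: what is moved stays moved. The work goes in short steps, Python scripts to look and compute and a tool call to move; the robot and the scene stay as the last step left them, time stands still between calls to the robot, and variables do not carry over. Pictures are saved under pics/ and viewed, at most 10 in all, crops included, and the job is handed in when it is done.

Besides the shell and the picture viewer there is one more tool, called after "Emit:" by a JSON object that holds its "method" and its "body", one argument or row to a line. step_arm: Moves the arm, as the interface text tells. Its arguments: {"type":"object","properties":{"increments":{"type":"array"},"jaw":{"type":"number"}},"required":["increments"]}

```bash
mkdir -p pics
cat > h.py <<'E'
import numpy as np,cv2
from bench import bot
def cloud(n):
    m=bot.camera_model(n);im,d=bot.camera(n)
    K=np.array(m["intrinsics"],float);R=cv2.Rodrigues(np.array(m["rvec"],float))[0];t=np.array(m["tvec"],float).ravel()
    v,u=np.mgrid[0:480,0:640]
    P=np.stack([(u-K[0,2])/K[0,0]*d,(v-K[1,2])/K[1,1]*d,d],-1)
    W=(P-t)@R; W[d==0]=np.nan
    return im,d,W
E
python3 - <<'E'
from h import *
o=bot.observe();print(o["time_s"],o["eef_pos"],o["tool_rot"])
for n in("scene","top"):
    im,d,W=cloud(n);cv2.imwrite(f"pics/{n}0.png",im);np.savez(f"{n}0.npz",im=im,W=W)
    print(n,(d>0).mean())
E
```

```text
0.0 [195.47313946 619.26667888 230.06361426] [[-9.53615077e-01  3.01027648e-01 -7.99398871e-04]
 [ 3.01028652e-01  9.53613178e-01 -1.91242329e-03]
 [ 1.86625012e-04 -2.06435765e-03 -9.99997852e-01]]
scene 0.9958951822916666
top 0.995869140625
```

View pics/scene0.png

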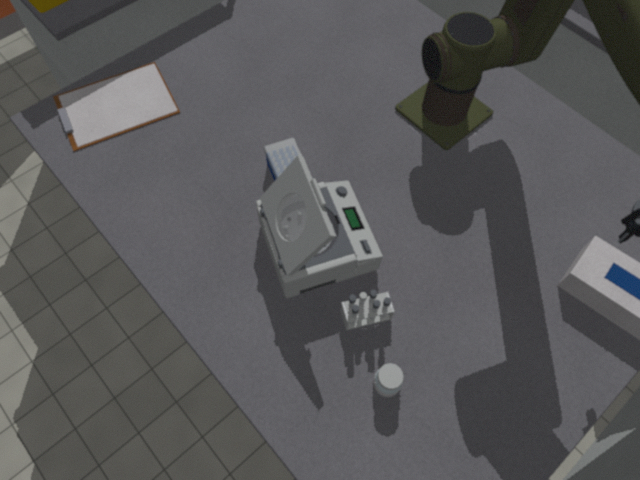

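View pics/top0.png

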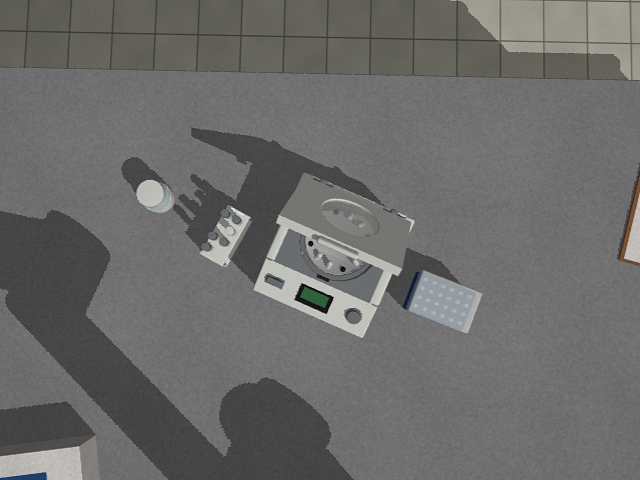

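The top view shows START at about (353,316), OPEN at (274,282) and the screen at (314,298). The lid's front edge runs from (278,220) to (404,272), with the lip near (337,250). The rack is to the left and the tip box to the right.

Run:
```python
from h import *
z=np.load("top0.npz");W=z["W"]
def p(u,v,r=2):return np.nanmedian(W[v-r:v+r+1,u-r:u+r+1].reshape(-1,3),0).round(1)
s=p(353,316);o=p(274,282);print("start",s,"open",o,"dist",np.linalg.norm(s-o))
y=(o-s)[:2];y/=np.linalg.norm(y);x=np.array([y[1],-y[0]]);print("x",x,"y",y,"yaw",np.arctan2(x[1],x[0]))
org=(s+o)[:2]/2+88*x;print("origin",org)
C=W.copy();C[...,0]=(W[...,:2]-org)@x;C[...,1]=(W[...,:2]-org)@y
for n in("top0","scene0"):
    A=np.load(n+".npz")["W"].reshape(-1,3);X=(A[:,:2]-org)@x;Y=(A[:,:2]-org)@y;Z=A[:,2]
    m=(abs(Y)<100)&(abs(X)<200)&(Z>140)&(Z<330)
    print(n,m.sum())
    # profile per Z, lid outer face (max X)
    for a in range(140,300,15):
        k=m&(Z>=a)&(Z<a+15)&(abs(Y)>58)
        if k.sum():print(a,k.sum(),np.median(Z[k]).round(1),np.median(X[k]).round(1),X[k].min().round(1),X[k].max().round(1),Y[k].min().round(),Y[k].max().round())
    lip=m&(abs(Y)<33); i=np.where(lip)[0][np.argsort(X[lip])[:8]];print("frontmost",np.c_[X,Y,Z][i].round(1).tolist())
    i=np.where(m)[0][np.argsort(-Z[m])[:8]];print("highest",np.c_[X,Y,Z][i].round(1).tolist())
for n,uv in dict(rack=(232,230),jar=(152,193),box=(445,300)).items():print(n,p(*uv))
```

```text
start [453.8  48.   99.9] open [512.4 195.   97.3] dist 158.27103335733926
x [ 0.92891185 -0.37030092] y [0.37030092 0.92891185] yaw -0.37933294418462665
origin [564.84424312  88.91351941]
top0 6154
140 238 147.6 94.1 86.6 101.5 -100.0 100.0
155 254 162.6 82.6 75.0 89.6 -100.0 100.0
170 257 177.7 70.9 63.9 78.1 -99.0 100.0
185 286 192.5 59.5 52.2 67.4 -100.0 100.0
200 301 207.8 47.6 40.6 56.2 -100.0 100.0
215 302 222.6 36.2 28.9 43.8 -100.0 99.0
230 526 240.6 21.5 1.2 33.5 -100.0 100.0
245 393 247.6 12.6 0.9 21.1 -100.0 100.0
frontmost [[-2.1, -31.8, 251.8], [-2.1, -20.0, 252.0], [-2.0, -16.5, 253.6], [-1.9, -8.2, 249.6], [-1.8, -13.0, 254.0], [-1.8, -28.4, 250.6], [-1.8, -4.7, 251.3], [-1.8, -24.8, 253.1]]
highest [[2.4, -4.1, 259.7], [4.1, -11.8, 259.3], [3.9, -27.0, 258.3], [3.8, -7.0, 258.0], [2.4, 15.9, 257.9], [2.9, 22.8, 257.8], [1.7, -29.7, 257.7], [1.0, 3.5, 257.7]]
scene0 4255
140 193 147.8 96.0 87.7 105.9 -99.0 100.0
155 206 162.8 84.5 75.2 94.4 -99.0 100.0
170 194 177.5 73.4 63.4 81.5 -99.0 100.0
185 230 191.7 61.7 53.3 70.6 -100.0 100.0
200 222 207.6 49.7 42.3 60.4 -100.0 100.0
215 232 222.9 38.1 30.1 48.5 -99.0 100.0
230 317 239.6 24.3 3.4 35.3 -100.0 100.0
245 171 247.5 16.2 7.4 24.1 -100.0 100.0
frontmost [[0.3, -28.5, 250.4], [0.5, 27.0, 250.6], [0.6, -21.6, 252.6], [0.7, -2.7, 253.2], [0.8, -21.0, 249.8], [0.9, -8.3, 252.7], [1.2, 22.8, 252.5], [1.2, -13.6, 252.9]]
highest [[5.3, 33.5, 259.2], [5.7, 22.7, 258.5], [5.4, 27.9, 258.5], [4.2, -24.1, 258.4], [8.0, 29.0, 257.7], [7.9, 10.7, 257.2], [7.0, -28.7, 257.1], [8.6, 30.8, 256.9]]
rack [606.9 276.1 100.5]
jar [677.5 437.4  71.4]
box [ 486.6 -126.5   74.8]
```

```bash
cat >> h.py <<'E'
org=np.array([564.8,88.9]);yaw=-.379;x=np.array([np.cos(yaw),np.sin(yaw)]);y=np.array([-x[1],x[0]])
def tcp(a,s=0,L=150):
    c,n=np.cos(a),np.sin(a)
    X=106-L*c+(8+s)*n+11; Z=117+L*n+(8+s)*c
    return np.r_[org+X*x,Z]
E
python3 - <<'E'
from h import *
o=bot.observe();print(o["eef_pos"])
print(tcp(.91,30),tcp(.91,0))
T=[tcp(a) for a in np.r_[.91:.0:14j]]
print(np.diff(T,axis=0).round(1).tolist(),T[-1])
E
```

```text
[195.51944404 619.31375266 230.16548254]
[615.84051874  68.57292694 258.74789943] [593.83621836  77.33621995 240.33552695]
[[-7.8, 3.1, -6.3], [-7.4, 2.9, -6.9], [-6.9, 2.8, -7.4], [-6.4, 2.6, -7.9], [-5.9, 2.3, -8.4], [-5.3, 2.1, -8.8], [-4.8, 1.9, -9.2], [-4.1, 1.7, -9.5], [-3.5, 1.4, -9.8], [-2.9, 1.1, -10.0], [-2.2, 0.9, -10.2], [-1.5, 0.6, -10.4], [-0.9, 0.3, -10.5]] [534.14184198 101.10972344 125.        ]
```

Emit:
{"method": "step_arm", "body": {
  "increments": [
    [0, 0, 0.04, 0],
    [0, 0, 0.04, 0],
    [0.02, -0.02, 0.02, -0.074],
    [0.025, -0.035, 0, 0],
    [0.025, -0.035, 0, 0],
    [0.025, -0.035, 0, 0],
    [0.025, -0.035, 0, 0],
    [0.025, -0.035, 0, 0],
    [0.025, -0.035, 0, 0],
    [0.025, -0.035, 0, 0],
    [0.025, -0.035, 0, 0],
    [0.025, -0.035, 0, 0],
    [0.025, -0.035, 0, 0],
    [0.025, -0.035, 0, 0],
    [0.025, -0.035, 0, 0],
    [0.025, -0.035, 0, 0],
    [0.025, -0.035, 0, 0],
    [0, 0, 0, 0],
    [0, 0, 0, 0]
  ],
  "jaw": -1
}}

```text
time_s: 2.0
eef_pos: [565.7, 109.2, 330.4]
tool_rot: [[-0.928, 0.372, -0.002], [0.372, 0.928, 0.0], [0.002, -0.0, -1.0]]
contact_force: [0.1, 0.7, 0.5]
finger_gap: 0.002
finger_force: 0.0
```

Emit:
{"method": "step_arm", "body": {
  "increments": [
    [0.025, -0.02, 0, 0],
    [0.025, -0.02, 0, 0],
    [0, 0, -0.025, 0],
    [0, 0, -0.025, 0],
    [0, 0, -0.021, 0],
    [0, 0, 0, 0],
    [0, 0, 0, 0]
  ]
}}

```text
time_s: 2.7
eef_pos: [615.2, 71.0, 260.5]
tool_rot: [[-0.929, 0.369, -0.001], [0.369, 0.929, 0.0], [0.001, -0.0, -1.0]]
contact_force: [0.5, 0.5, 0.5]
finger_gap: 0.004
finger_force: 0.0
```

Run:
```python
from h import *
o=bot.observe();print(o["eef_pos"],o["contact_force"])
im,d,W=cloud("scene");cv2.imwrite("pics/s1.png",cv2.resize(im[100:340,200:440],None,fx=2.4,fy=2.4))
```

```text
[615.16383367  71.03288564 260.49341677] [0.48524025 0.49177956 0.50149683]
```

View pics/s1.png

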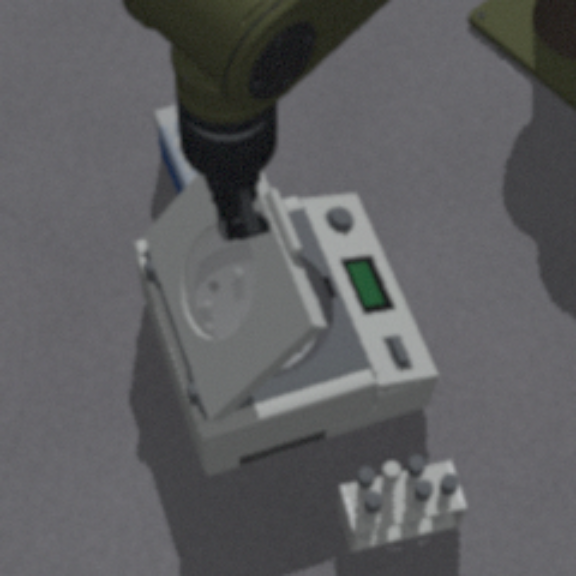

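The fingertips, at about (240,235) in the crop, are behind and above the lid's outer face near its front edge. Next I approach it square to the face.

Emit:
{"method": "step_arm", "body": {
  "increments": [
    [-0.0036, 0.0011, -0.0034, 0],
    [-0.0036, 0.0011, -0.0034, 0],
    [-0.0036, 0.0011, -0.0034, 0],
    [-0.0036, 0.0011, -0.0034, 0],
    [-0.0035, 0.001, -0.0033, 0],
    [-0.0035, 0.0009, -0.0033, 0],
    [-0.0039, 0.0016, -0.0032, 0],
    [-0.0039, 0.0015, -0.0031, 0],
    [0, 0, 0, 0],
    [0, 0, 0, 0]
  ]
}}

```text
time_s: 3.75
eef_pos: [586.1, 79.4, 233.5]
tool_rot: [[-0.929, 0.371, -0.001], [0.371, 0.929, 0.0], [0.001, -0.0, -1.0]]
contact_force: [0.0, 0.6, -0.1]
finger_gap: -0.001
finger_force: 0.2
```

Emit:
{"method": "step_arm", "body": {
  "increments": [
    [-0.0037, 0.0015, -0.0034, 0],
    [-0.0037, 0.0014, -0.0035, 0],
    [-0.0035, 0.0014, -0.0037, 0],
    [-0.0034, 0.0014, -0.0037, 0],
    [-0.0032, 0.0013, -0.0039, 0],
    [-0.0032, 0.0013, -0.004, 0],
    [-0.003, 0.0012, -0.0042, 0],
    [-0.0029, 0.0011, -0.0042, 0]
  ]
}}

```text
time_s: 4.55
eef_pos: [559.6, 90.2, 202.9]
tool_rot: [[-0.929, 0.371, -0.0], [0.371, 0.929, 0.001], [0.0, 0.0, -1.0]]
contact_force: [1.7, 1.1, 2.5]
finger_gap: 0.002
finger_force: 1.2
```

```bash
cat > ang.py <<'E'
from h import *
o=bot.observe();print(o["time_s"],o["eef_pos"].round(1) if hasattr(o["eef_pos"],"round") else o["eef_pos"],o["contact_force"])
im,d,W=cloud("scene");A=W.reshape(-1,3);X=(A[:,:2]-org)@x;Y=(A[:,:2]-org)@y;Z=A[:,2]
m=(abs(Y)<100)&(Y>58)&(X>-65)&(X<95)&(Z>112)&(Z<300)
# robust plane slope on the bare left part of the outer face
l=cv2.fitLine(np.c_[X[m],Z[m]].astype(np.float32),cv2.DIST_HUBER,0,.01,.01).ravel()
print("lid angle",m.sum(),np.arctan(-l[1]/l[0]),"front X",X[m].min(),"z",np.median(Z[m]))
cv2.imwrite("pics/s_last.png",cv2.resize(im[100:340,200:440],None,fx=2.4,fy=2.4))
E
python3 ang.py
```

```text
4.55 [559.6  90.2 202.9] [1.73572819 1.08100521 2.50678952]
lid angle 1145 0.5630321 front X -35.02883814771072 z 176.42169015567063
```

Emit:
{"method": "step_arm", "body": {
  "increments": [
    [-0.0027, 0.0011, -0.0044, 0],
    [-0.0026, 0.001, -0.0044, 0],
    [-0.0024, 0.001, -0.0046, 0],
    [-0.0024, 0.0009, -0.0046, 0],
    [-0.0021, 0.0009, -0.0047, 0],
    [-0.002, 0.0008, -0.0048, 0],
    [-0.0018, 0.0007, -0.0049, 0],
    [-0.0017, 0.0007, -0.0049, 0],
    [-0.0015, 0.0006, -0.005, 0],
    [-0.0014, 0.0005, -0.005, 0],
    [-0.0011, 0.0005, -0.0051, 0],
    [-0.0011, 0.0004, -0.0051, 0],
    [-0.0005, 0.0002, -0.0035, 0],
    [-0.0005, 0.0002, -0.0035, 0],
    [-0.0005, 0.0002, -0.0034, 0],
    [-0.0003, 0.0001, -0.002, 0],
    [-0.0002, 0.0001, -0.002, 0],
    [0, 0, 0, 0],
    [0, 0, 0, 0]
  ]
}}

```text
time_s: 6.5
eef_pos: [534.9, 99.5, 131.0]
tool_rot: [[-0.929, 0.371, -0.001], [0.371, 0.929, -0.001], [0.0, -0.001, -1.0]]
contact_force: [0.6, -0.4, 0.2]
finger_gap: 0.004
finger_force: 0.0
```

```bash
python3 ang.py
```

```text
6.5 [534.9  99.5 131. ] [ 0.60263886 -0.44631335  0.20268918]
lid angle 1156 0.03963853 front X -52.22303498248494 z 128.42175024827168
```

Emit:
{"method": "step_arm", "body": {
  "increments": [
    [0, 0, -0.001, 0],
    [0, 0, -0.001, 0],
    [0, 0, -0.001, 0],
    [0, 0, -0.001, 0],
    [0, 0, -0.001, 0],
    [0, 0, 0, 0],
    [0, 0, 0, 0]
  ]
}}

```text
time_s: 7.25
eef_pos: [535.2, 99.7, 126.1]
tool_rot: [[-0.929, 0.371, 0.0], [0.371, 0.929, 0.0], [-0.0, 0.0, -1.0]]
contact_force: [0.0, -0.1, 0.1]
finger_gap: 0.001
finger_force: 0.1
```

Emit:
{"method": "step_arm", "body": {
  "increments": [
    [0, 0, -0.001, 0],
    [0, 0, -0.0005, 0],
    [0, 0, 0, 0]
  ]
}}

```text
time_s: 7.55
eef_pos: [535.1, 99.8, 125.0]
tool_rot: [[-0.929, 0.371, -0.0], [0.371, 0.929, 0.0], [0.0, 0.0, -1.0]]
contact_force: [-1.7, 0.1, 2.3]
finger_gap: 0.003
finger_force: 1.4
```

Emit:
{"method": "step_arm", "body": {
  "increments": [
    [0, 0, -0.0005, 0],
    [0, 0, -0.0005, 0],
    [0, 0, 0, 0]
  ]
}}

```text
time_s: 7.85
eef_pos: [535.2, 99.8, 125.0]
tool_rot: [[-0.929, 0.371, -0.0], [0.371, 0.929, 0.0], [0.0, -0.0, -1.0]]
contact_force: [-4.1, -0.4, 7.6]
finger_gap: -0.0
finger_force: 3.9
```

Emit:
{"method": "step_arm", "body": {
  "increments": [
    [0, 0, -0.0005, 0],
    [0, 0, -0.0005, 0],
    [0, 0, 0, 0]
  ]
}}

```text
time_s: 8.15
eef_pos: [535.2, 99.8, 124.9]
tool_rot: [[-0.929, 0.371, -0.0], [0.371, 0.929, -0.0], [0.0, -0.0, -1.0]]
contact_force: [-7.1, -1.2, 12.4]
finger_gap: 0.002
finger_force: 6.2
```

Emit:
{"method": "step_arm", "body": {
  "increments": [
    [0, 0, 0.005, 0],
    [0, 0, 0.02, 0],
    [0, 0, 0.025, 0],
    [-0.0222, -0.0122, 0, 0],
    [-0.0222, -0.0122, 0, 0],
    [-0.0222, -0.0122, 0, 0],
    [-0.0222, -0.0122, 0, 0],
    [0, 0, 0, 0],
    [0, 0, 0, 0]
  ]
}}

```text
time_s: 9.05
eef_pos: [446.5, 50.8, 172.8]
tool_rot: [[-0.929, 0.371, 0.001], [0.371, 0.929, 0.0], [-0.001, 0.001, -1.0]]
contact_force: [-0.3, -1.3, 0.3]
finger_gap: 0.0
finger_force: 0.0
```

```bash
python3 ang.py
python3 - <<'E'
from h import *
im,d,W=cloud("top");cv2.imwrite("pics/t2.png",cv2.resize(im[160:360,200:440],None,fx=3,fy=3))
E
```

```text
9.05 [446.5  50.8 172.8] [-0.28949139 -1.27576297  0.34549525]
lid angle 1111 -0.00084484153 front X -52.2974076893816 z 125.09760070602488
```

View pics/s_last.png

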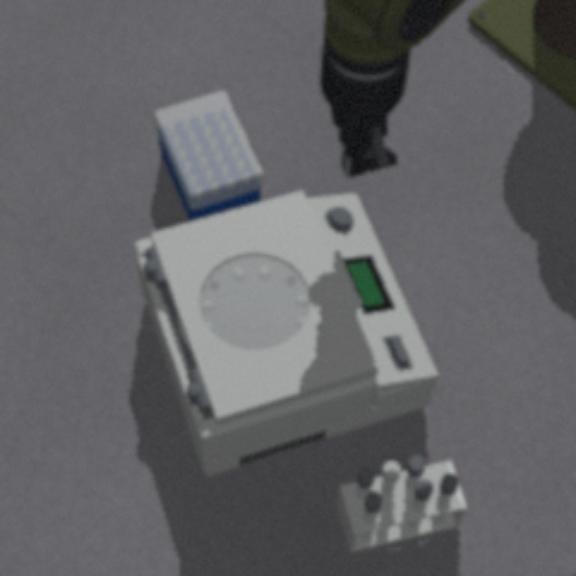

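The lid is flat: angle 0.00, top at z 125.1. START is at about (340,218) in the crop with the fingertips above it. Now I lower onto it.

Emit:
{"method": "step_arm", "body": {
  "increments": [
    [0, 0, -0.02, 0],
    [0, 0, -0.02, 0],
    [0, 0, -0.015, 0],
    [0, 0, -0.01, 0],
    [0, 0, -0.005, 0],
    [0, 0, 0, 0],
    [0, 0, 0, 0]
  ]
}}

```text
time_s: 9.85
eef_pos: [447.0, 51.0, 103.5]
tool_rot: [[-0.929, 0.371, 0.001], [0.371, 0.929, -0.0], [-0.001, 0.0, -1.0]]
contact_force: [-0.1, -0.4, 0.5]
finger_gap: -0.004
finger_force: 0.0
```

Emit:
{"method": "step_arm", "body": {
  "increments": [
    [0.0003, -0.0001, -0.001, 0],
    [0.0003, -0.0001, -0.001, 0],
    [0.0002, -0.0001, -0.001, 0],
    [0, 0, 0, 0],
    [0, 0, 0, 0]
  ]
}}

```text
time_s: 10.35
eef_pos: [447.1, 50.6, 99.9]
tool_rot: [[-0.929, 0.371, 0.0], [0.371, 0.929, 0.0], [-0.0, 0.0, -1.0]]
contact_force: [-0.4, 0.0, -0.2]
finger_gap: 0.007
finger_force: 0.0
```

Emit:
{"method": "step_arm", "body": {
  "increments": [
    [0.0003, -0.0001, -0.001, 0],
    [0.0003, -0.0001, -0.001, 0],
    [0.0002, -0.0001, -0.001, 0],
    [0, 0, 0, 0],
    [0, 0, 0, 0]
  ]
}}

```text
time_s: 10.85
eef_pos: [448.0, 50.3, 97.0]
tool_rot: [[-0.929, 0.371, 0.0], [0.371, 0.929, -0.0], [-0.0, 0.0, -1.0]]
contact_force: [1.2, 0.0, -0.2]
finger_gap: -0.003
finger_force: 0.9
```

Emit:
{"method": "step_arm", "body": {
  "increments": [
    [0.0003, -0.0001, -0.001, 0],
    [0.0003, -0.0001, -0.001, 0],
    [0, 0, 0, 0],
    [0, 0, 0, 0]
  ]
}}

```text
time_s: 11.25
eef_pos: [448.6, 50.1, 95.0]
tool_rot: [[-0.929, 0.371, 0.0], [0.371, 0.929, -0.0], [-0.0, 0.0, -1.0]]
contact_force: [-0.1, 0.5, 3.5]
finger_gap: -0.003
finger_force: 1.7
```

Emit:
{"method": "step_arm", "body": {
  "increments": [
    [0.0003, -0.0001, -0.001, 0],
    [0.0003, -0.0001, -0.001, 0],
    [0, 0, 0, 0],
    [0, 0, 0, 0]
  ]
}}

```text
time_s: 11.65
eef_pos: [449.2, 49.9, 93.2]
tool_rot: [[-0.929, 0.371, -0.0], [0.371, 0.929, -0.0], [0.0, -0.0, -1.0]]
contact_force: [-2.6, -0.7, 5.7]
finger_gap: 0.002
finger_force: 3.1
```

Emit:
{"method": "step_arm", "body": {
  "increments": [
    [0.0001, 0, -0.0005, 0],
    [0.0001, 0, -0.0005, 0],
    [0, 0, 0, 0],
    [0, 0, 0, 0]
  ]
}}

```text
time_s: 12.05
eef_pos: [449.3, 49.9, 93.0]
tool_rot: [[-0.929, 0.371, -0.001], [0.371, 0.929, -0.0], [0.001, -0.0, -1.0]]
contact_force: [-5.7, -0.1, 10.6]
finger_gap: -0.002
finger_force: 6.0
```

The travel has stopped and the force is past 5 N, so the key is fully in. Now I let it up and draw clear.

Emit:
{"method": "step_arm", "body": {
  "increments": [
    [-0.0005, 0.0002, 0.002, 0],
    [-0.001, 0.0004, 0.004, 0],
    [-0.001, 0.0004, 0.006, 0],
    [0, 0, 0.02, 0],
    [0, 0, 0.03, 0],
    [0, 0, 0.04, 0],
    [-0.02, -0.02, 0.02, 0],
    [-0.02, -0.02, 0, 0],
    [-0.02, -0.02, 0, 0],
    [0, 0, 0, 0],
    [0, 0, 0, 0]
  ]
}}

```text
time_s: 13.15
eef_pos: [386.7, -9.1, 213.7]
tool_rot: [[-0.928, 0.372, 0.001], [0.372, 0.928, 0.0], [-0.0, 0.001, -1.0]]
contact_force: [0.8, 0.2, 0.8]
finger_gap: -0.001
finger_force: 0.0
```

```bash
python3 ang.py
python3 - <<'E'
from h import *
for n in("top0","scene0"): pass
im,d,W=cloud("scene");W0=np.load("scene0.npz")["W"]
A=[]
for w in(W0,W):
    X=(w[...,:2]-org)@x;Y=(w[...,:2]-org)@y
    for yc in(-80,80):
        m=(abs(X+88)<5)&(abs(Y-yc)<5);print(yc,m.sum(),np.nanmedian(w[m],0).round(1))
E
```

```text
13.15 [386.7  -9.1 213.7] [0.8188088  0.15663533 0.79440224]
lid angle 1105 -0.00044489422 front X -51.93077813672685 z 124.99080624739871
-80 13 [452.7  46.4  97.9]
80 10 [513.  194.4  97.4]
-80 15 [453.6  47.1  98.3]
80 15 [514.  195.7  96.8]
```

View pics/s_last.png

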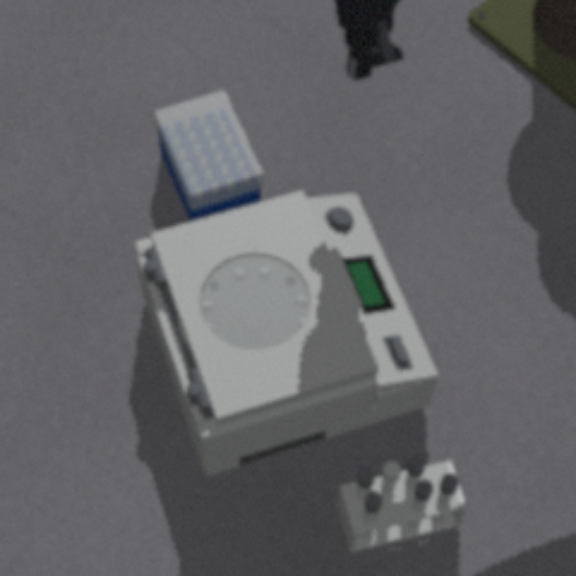

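The lid is shut, START at (340,218) is back up at z 98, the tool is clear, and the rack and tip box haven't moved.

```bash
python3 -c "
from bench import bot
print(bot.job_done())"
```

```text
the job is handed in; nothing more can be done
None
```

The lid was pushed gently down until fully shut, then START was pressed fully in and came back up, with nothing else disturbed; the job was handed in at about 13 s, and no verdict came back.

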